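Carry the flask carrier level into the curing tray

TASK

First slide the divider plate straight up out of its slot in the aluminium tray and put it down inside the black tub, without dropping it. Then lift the two-flask carrier by one of the ball studs along its bar and set it down gently in the tray, upright with a flask either side of the slot; the casts inside are fresh, so never let it tip more than about 12 degrees: try lifts of a centimetre and move along the studs until it hangs nearly level. Leave the glass bowl, the denture and the bottle alone.

Things in the scene. Friction and masses are not known exactly. Their poses are not given: they have to be found in the camera images.
- tray: Shallow aluminium tray fixed to the bench, 320 x 120 x 30 mm outside, walls and floor 5 mm. Origin: centre of its underside; x along its length, y across, z up. Halfway along, at each long wall, two upright ribs (6 mm thick, reaching in to 47 mm from the centre line, tops 50 mm above the bench) form an 11 mm wide slot for the divider plate.
- plate: White plastic divider plate, 8 mm thick (its x), 106 mm wide (its y), 105 mm tall (its z), about 100 g. At the start it stands upright on the tray floor in the slots, across the tray's middle, top edge 110 mm above the bench. Origin: centre of its lower edge.
- plate_mid (a point): Middle of the divider plate, 52.5 mm above its origin; axes as the plate's.
- tub: Open black plastic tub fixed to the bench, 190 x 140 x 70 mm outside, walls and floor 5 mm. Origin: centre of its underside; x along the 190 mm length, z up. It stands on one side of the tray, the carrier on the other; which side varies.
- carrier: Two closed round metal flasks rigidly joined by a steel bar above them that runs along the carrier's x; they stand on the bench. Origin: midway between them, level with their undersides, z up. How full each is cannot be seen: 0.3 to 1 kg in all, balance point anywhere from x = -28 to +76 mm, about 35 mm up. Gripped by a stud too far from it, the heavy end stays down.
- stud_mid (a point): Centre of the middle lifting stud, 84 mm above the carrier's origin; axes as the carrier's. A row of 11 studs, each a 12 mm steel ball on a thin stem, stands on the bar every 16 mm from x = -80 to +80 mm. Lift by one ball, gripped across the bar; the carrier swivels about it. Bar: 236 mm long, 8 mm thick, top 72 mm above the origin, on short posts over the flask centres.
- big_lid (a point): Centre of the large flask's top, 56 mm above its underside, at carrier x = +100 mm. Diameter 72 mm.
- small_lid (a point): Centre of the small flask's top, 44 mm above its underside, at carrier x = -100 mm. Diameter 52 mm.
- bowl: Bystander: glass bowl of burs, 100 mm across, 45 mm high, beyond the tray. Origin: centre of its underside.
- denture: Bystander: pink U-shaped denture, about 70 x 60 x 18 mm, beyond the tray. Origin: on the bench inside the U.
- bottle: Bystander: white bottle with a red cap, 52 mm diameter, 120 mm tall, beyond the tray. Origin: centre of its underside.
Not all that is in view belongs to the job. Of the things that look like the plate, the smallest one is meant.

How it is judged:
By the outcome, as a careful person would: the job done as asked, in the order asked, and still so for the second after the job is handed in, with the robot touching nothing.
It also fails if it takes over 72 s, if anything falls off the work surface, if the arm or the gripper's body presses on something with over 40 N, if the wrist force passes 120 N, or if a joint passes its speed limit or range.

ROBOT

A 6-joint arm with a two-finger parallel gripper is mounted at the origin on the work surface. World frame = base frame: x ahead of the robot, y to its left, z up, the work surface at z = 0. Lengths are in mm, angles in rad, forces in N, time in s.
With the tool pointing down it reaches from about 350 to 775 mm from the base axis. Payload 7.3 kg.
Tool frame: the origin (TCP) lies at the very end of the fingers, on their centre line; the grasp point (between the pads) lies bot.grip_point_offset behind it (bot.grip_point_offset is the distance from the TCP to the grasp point, in mm); z points along the fingers, y is the line along which they close (so a half turn about z gives the same grasp; the last joint's range is limited). The gripper opens to 92 mm and grips with 3 to 60 N. Pads are 19 mm wide; open, the fingers measure 130 mm over their backs; the gripper's body (75 mm by 190 mm) begins 47 mm behind the grasp point.
Start: joints at [-1.334, 0.342, 1.524, -0, 1.275, -0.146], TCP at [196.121, -487.013, 226.741] pointing down, gripper open.
Joint ranges: [-2.53, 2.53], [-0.77, 2.02], [0.04, 2.7], [-1, 4.14], [0.28, 2.66], [-3.11, 3.11]. Speed limits (rad/s): [2.57, 2.57, 3.14, 3.14, 3.14, 3.14].

INTERFACE

Orientations are given as [roll, pitch, yaw] about the fixed x, y, z axes, in that order (R = Rz(yaw) Ry(pitch) Rx(roll)).
In Python, from plant import bot gives the robot as it stands. The module is installed in compiled form; this text tells all that it offers.
- The arm moves only by the tool carry_out, never from a script. Its argument "plan" is a list of rows, each an object of numbers: "tx", "ty", "tz": the shift along the world's x, y, z in mm; "rx", "ry", "rz": the turn, a rotation vector about the world's x, y, z in rad. A call has 1 to 12 rows; each row shifts and turns the commanded pose from where the row before left it; what a row does not reach is not made up. A row lasts 1/10 s, in which the tool goes at most 50 mm and 8.59 degrees, less where a joint would pass 70% of its speed; a pose out of reach is approached as far as the arm can. A call with a gripper value outside its range is refused whole. "gripper" is the closure, from 0 (fully open) to 1 (shut), set as the call begins (left out, the last holds). The fingers move at their own pace and stop on an object; the grip force is fixed at half the most. Time passes only in rows, so rows that do not move let the fingers close. It gives the time, the measured TCP pose, the force, the opening and the grip force at its end, in the units of the state.
- bot.get_obs(): the state, without advancing time (a new reading comes with each control period).
- bot.capture(name): name is "scene" or "side" or "wrist"; returns the picture (384x512x3 uint8, red, green, blue); there is no depth.
- bot.camera_model(name): a dict with "camera_matrix" (3x3 intrinsics, pixels), "R" (3x3) and "t" (3): a world point X has camera coordinates R X + t. Camera axes: x right, y down, z forward; pixel columns grow to the right and rows downward; lengths in mm; the calibration is good to about 2 mm. A picture is of the moment at which its call begins: read the wrist's pose just before it. camera_model takes no time and is no camera call; for the wrist camera it gives the pose at the moment of the call.
- bot.close_job(): hands the job in; it is judged then, once.
The state is a dict: "time": time; "joint_positions": joint angles; "dq": joint speeds; "tau": joint torques, N m; "tool_pos": TCP position; "tcp_rot": TCP orientation; "contact_force": force on the tool from outside, world axes, zero at the start; "moment": the same for the moment, N m; "grip_width": finger opening in mm; "finger_force": force on a finger pad.
Only numpy, scipy, OpenCV 4.12 (cv2) and the standard library are available. Lean on these libraries where they do the work, as an engineer would, in place of code of your own. Each camera call takes 0.05 s, during which the arm holds its last target. There are 200 camera calls.

## Working session

There is one attempt and no reset: what is moved stays moved. The work goes in short steps, Python scripts to look and compute and a tool call to move; the robot and the scene stay as the last step left them, time stands still between calls to the robot, and variables do not carry over. Pictures are saved under pics/ and viewed, at most 10 in all, crops included, and the job is handed in when it is done.

Besides the shell and the picture viewer there is one more tool, called after "Emit:" in YAML: its name, and indented under it one key for each argument. carry_out: Moves the arm, as the interface text tells. Its arguments: {"type":"object","properties":{"plan":{"type":"array"},"gripper":{"type":"number"}},"required":["plan"]}

```bash
mkdir -p pics; cat > h.py <<'E'
import numpy as np, cv2
from plant import bot
def snap(n,f):
    m=bot.camera_model(n); im=bot.capture(n); cv2.imwrite(f'pics/{f}.png',im[:,:,::-1]); return im,m
def ray(m,px,z):
    K=np.array(m['camera_matrix']);R=np.array(m['R']);t=np.array(m['t'])
    d=R.T@np.linalg.solve(K,[px[0],px[1],1.]);c=-R.T@t
    return c+d*(z-c[2])/d[2]
def proj(m,X):
    K=np.array(m['camera_matrix']);p=K@(np.array(m['R'])@np.array(X,float)+np.array(m['t']));return p[:2]/p[2]
E
python3 - <<'E'
from h import *
np.set_printoptions(precision=3,suppress=True)
print(bot.get_obs(),bot.grip_point_offset)
for n in('scene','side'):
    im,m=snap(n,n+'0'); print(n,m)
E
```

```text
{'time': 0.0, 'joint_positions': array([-1.334,  0.343,  1.525, -0.   ,  1.275, -0.146]), 'dq': array([ 0.001, -0.001,  0.002,  0.   ,  0.001, -0.   ]), 'tau': array([ -0.001, -43.125, -24.422,   0.072,   0.056,  -0.   ]), 'tool_pos': array([ 196.009, -486.588,  226.035]), 'tcp_rot': array([-3.14 , -0.   ,  0.383]), 'contact_force': array([-0.335, -0.384, -0.38 ]), 'moment': array([-0.074, -0.016,  0.043]), 'finger_force': 0.0, 'grip_width': 91.51609499351885} 18.8
scene {'camera_matrix': array([[362.752,   0.   , 257.317],
       [  0.   , 362.752, 196.043],
       [  0.   ,   0.   ,   1.   ]]), 'R': array([[-0.679,  0.734, -0.002],
       [ 0.559,  0.515, -0.65 ],
       [-0.476, -0.443, -0.76 ]]), 't': array([ 341.387, -251.298, 1348.329])}
side {'camera_matrix': array([[411.402,   0.   , 248.169],
       [  0.   , 411.402, 193.654],
       [  0.   ,   0.   ,   1.   ]]), 'R': array([[ 0.984, -0.18 , -0.013],
       [-0.132, -0.668, -0.732],
       [ 0.124,  0.722, -0.681]]), 't': array([-502.   ,  123.311, 1099.924])}
```

View pics/scene0.png

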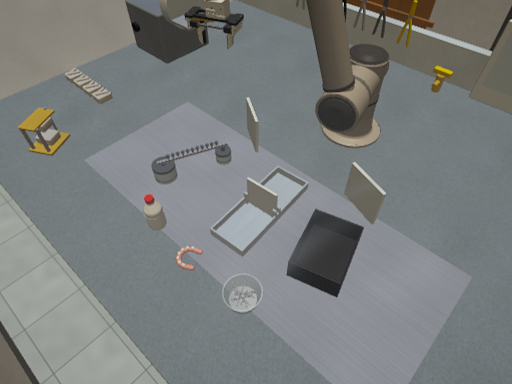

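View pics/side0.png

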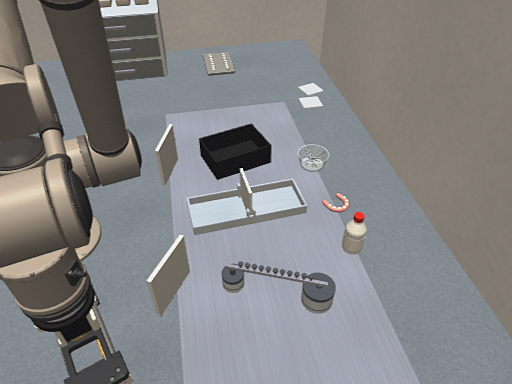

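The scene view shows the tray at about (260,208) with the small plate in its middle (263,197), the tub at (326,250) and the carrier from (164,170) to (223,153). In the side view the tray is at (247,205), the tub at (235,150), and the studs run from (243,265) to (315,280). The two larger plates on the near side are decoys.

```bash
python3 - <<'E'
from h import *
np.set_printoptions(precision=0,suppress=True)
m=bot.camera_model('side');s=bot.camera_model('scene')
for nm,mm,px,z in [('tray1',m,(188,195),30),('tray2',m,(299,183),30),('tray3',m,(307,208),30),('tray4',m,(192,228),30),
 ('t1',s,(288,169),30),('t2',s,(308,182),30),('t3',s,(241,248),30),('t4',s,(213,231),30),
 ('p1',s,(249,179),110),('p2',s,(277,196),110),('pl1',m,(240,172),110),('pl2',m,(252,208),110),
 ('tub',m,(200,136),70),('tub',m,(257,127),70),('tub',m,(270,150),70),('tub',m,(214,158),70),
 ('tubS',s,(317,211),70),('tubS',s,(363,228),70),('tubS',s,(337,279),70),('tubS',s,(289,252),70),
 ('big',m,(319,285),56),('small',m,(233,271),44),('big',s,(164,165),56),('small',s,(223,151),44)]:
    print(nm,ray(mm,px,z)[:2])
E
```

```text
tray1 [350.  77.]
tray2 [675.  65.]
tray3 [668. -40.]
tray4 [351. -53.]
t1 [342. -14.]
t2 [343.  68.]
t3 [657.  84.]
t4 [671. -13.]
p1 [512. -23.]
p2 [506.  77.]
pl1 [499.  54.]
pl2 [505. -89.]
tub [410. 304.]
tub [599. 318.]
tub [614. 187.]
tub [440. 181.]
tubS [446. 173.]
tubS [409. 298.]
tubS [580. 333.]
tubS [600. 201.]
big [ 616. -304.]
small [ 434. -221.]
big [ 614. -298.]
small [ 434. -218.]
```

Emit:
carry_out:
  plan:
    - {"tz":48,"rz":0.1}
    - {"tz":48,"rz":0.1}
    - {"tz":48,"rz":0.1}
    - {"tx":22,"ty":42,"rz":0.1}
    - {"tx":22,"ty":42,"rz":0.1}
    - {"tx":22,"ty":42,"rz":0.1}
    - {"tx":22,"ty":42,"rz":0.1}
    - {"tx":22,"ty":42,"rz":0.1}
    - {"tx":22,"ty":42,"rz":0.1}
    - {"tx":22,"ty":42,"rz":0.1}
    - {"tx":22,"ty":42,"rz":0.1}
    - {"tx":22,"ty":42,"rz":0.1}

```text
invalid input at $.plan[0]: expected keys tx, ty, tz, rx, ry, rz
```

Emit:
carry_out:
  plan:
    - {"tx":20,"ty":42}
    - {"tx":20,"ty":42}
    - {"tx":20,"ty":42}
    - {"tx":0,"ty":5,"tz":-30}
    - {"tx":0}

```text
invalid input at $.plan[0]: expected keys tx, ty, tz, rx, ry, rz
```

```bash
python3 - <<'E'
from h import *
np.set_printoptions(precision=3,suppress=True)
o=bot.get_obs();print(o['time'],o['tool_pos'],o['tcp_rot'])
im,m=snap('wrist','w1');print(m)
E
```

```text
0.1 [ 196.023 -486.642  226.101] [-3.14  -0.     0.383]
{'camera_matrix': array([[267.66 ,   0.   , 250.599],
       [  0.   , 267.66 , 191.82 ],
       [  0.   ,   0.   ,   1.   ]]), 'R': array([[ 0.374, -0.927, -0.001],
       [-0.895, -0.361,  0.262],
       [-0.243, -0.097, -0.965]]), 't': array([-524.232,  -33.378,  389.775])}
```

View pics/w1.png

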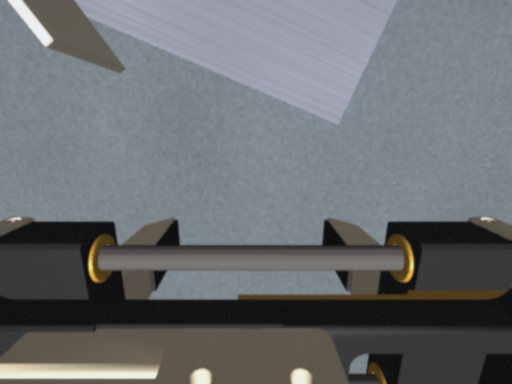

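The wrist view shows the fingers at rows 220–300 and the bench ahead, with image up being tool +x. The moves were refused because every row needs all six keys, so I am resending them.

Emit:
carry_out:
  plan:
    - {"tx":0,"ty":0,"tz":48,"rx":0,"ry":0,"rz":0.1}
    - {"tx":0,"ty":0,"tz":48,"rx":0,"ry":0,"rz":0.1}
    - {"tx":0,"ty":0,"tz":48,"rx":0,"ry":0,"rz":0.1}
    - {"tx":32,"ty":35,"tz":0,"rx":0,"ry":0,"rz":0.1}
    - {"tx":32,"ty":35,"tz":0,"rx":0,"ry":0,"rz":0.1}
    - {"tx":32,"ty":35,"tz":0,"rx":0,"ry":0,"rz":0.1}
    - {"tx":32,"ty":35,"tz":0,"rx":0,"ry":0,"rz":0.1}
    - {"tx":32,"ty":35,"tz":0,"rx":0,"ry":0,"rz":0.1}
    - {"tx":32,"ty":35,"tz":0,"rx":0,"ry":0,"rz":0.1}
    - {"tx":32,"ty":35,"tz":0,"rx":0,"ry":0,"rz":0.1}
    - {"tx":32,"ty":35,"tz":0,"rx":0,"ry":0,"rz":0.1}
    - {"tx":32,"ty":35,"tz":0,"rx":0,"ry":0,"rz":0.088}

```text
time: 1.35
tool_pos: [485.0, -170.3, 370.6]
tcp_rot: [-3.141, 0.0, 1.575]
contact_force: [0.9, -0.9, -0.3]
grip_width: 91.7
finger_force: 0.0
```

Emit:
carry_out:
  plan:
    - {"tx":8,"ty":35,"tz":-20,"rx":0,"ry":0,"rz":0}
    - {"tx":8,"ty":35,"tz":-20,"rx":0,"ry":0,"rz":0}
    - {"tx":8,"ty":30,"tz":-20,"rx":0,"ry":0,"rz":0}
    - {"tx":0,"ty":0,"tz":0,"rx":0,"ry":0,"rz":0}
    - {"tx":0,"ty":0,"tz":0,"rx":0,"ry":0,"rz":0}

```text
time: 1.85
tool_pos: [508.0, -71.7, 310.5]
tcp_rot: [-3.141, 0.0, 1.572]
contact_force: [-0.0, -1.1, -0.2]
grip_width: 92.2
finger_force: 0.0
```

```bash
python3 - <<'E'
from h import *
np.set_printoptions(precision=3,suppress=True)
o=bot.get_obs();print(o['time'],o['tool_pos'],o['tcp_rot'])
im,m=snap('wrist','w2');np.save('w2',im)
E
```

```text
1.85 [508.032 -71.703 310.504] [-3.141  0.     1.572]
```

View pics/w2.png

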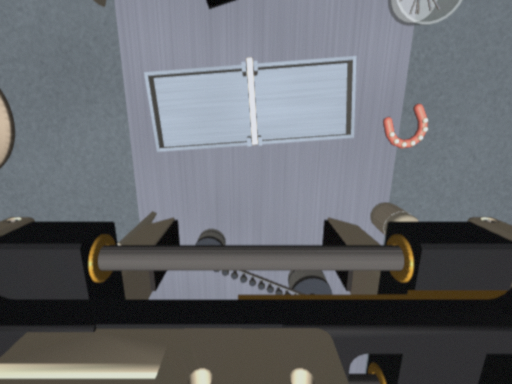

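The wrist view shows the tray with outer top corners near (146,73), (355,57), (354,136) and (160,151). The white plate top runs from about (250,60) to (255,143).

```bash
python3 - <<'E'
from h import *
np.set_printoptions(precision=2,suppress=True)
im=np.load('w2.npy');m=bot.camera_model('wrist')
mk=(im.min(2)>215).astype(np.uint8);mk[220:]=0
n,l,s,c=cv2.connectedComponentsWithStats(mk)
for i in range(1,n):
    if s[i,4]>60: print(s[i],c[i])
i=1+np.argmax(s[1:,4]);r=cv2.minAreaRect(np.argwhere(l==i)[:,::-1].astype(np.float32));b=cv2.boxPoints(r)
print(b); P=np.array([ray(m,p,110) for p in b]);print(P)
print([ray(m,p,30)[:2] for p in [(146,73),(355,57),(354,136),(160,151)]])
E
```

```text
[248  59   9  85 326] [251.71 100.36]
[[247.    59.07]
 [250.92  58.81]
 [256.52 142.83]
 [252.61 143.09]]
[[503.54  68.86 110.  ]
 [508.34  69.15 110.  ]
 [515.88 -32.49 110.  ]
 [510.69 -32.84 110.  ]]
[array([349.26,  65.15]), array([664.15,  87.58]), array([674.53, -28.32]), array([360.12, -52.61])]
```

Emit:
carry_out:
  plan:
    - {"tx":1,"ty":30,"tz":-30,"rx":0,"ry":0,"rz":0.04}
    - {"tx":1,"ty":30,"tz":-30,"rx":0,"ry":0,"rz":0.03}
    - {"tx":0,"ty":30,"tz":-30,"rx":0,"ry":0,"rz":0.0}
    - {"tx":0,"ty":0,"tz":-45,"rx":0,"ry":0,"rz":0}
    - {"tx":0,"ty":0,"tz":-40,"rx":0,"ry":0,"rz":0}
    - {"tx":0,"ty":0,"tz":-36,"rx":0,"ry":0,"rz":0}
    - {"tx":0,"ty":0,"tz":-20,"rx":0,"ry":0,"rz":0}
    - {"tx":0,"ty":0,"tz":0,"rx":0,"ry":0,"rz":0}
    - {"tx":0,"ty":0,"tz":0,"rx":0,"ry":0,"rz":0}

```text
time: 2.8
tool_pos: [511.1, 16.9, 80.7]
tcp_rot: [3.14, 0.0, 1.639]
contact_force: [-0.4, 0.3, -0.1]
grip_width: 91.8
finger_force: 0.0
```

Emit:
carry_out:
  plan:
    - {"tx":0,"ty":0,"tz":0,"rx":0,"ry":0,"rz":0}
    - {"tx":0,"ty":0,"tz":0,"rx":0,"ry":0,"rz":0}
    - {"tx":0,"ty":0,"tz":0,"rx":0,"ry":0,"rz":0}
    - {"tx":0,"ty":0,"tz":0,"rx":0,"ry":0,"rz":0}
    - {"tx":0,"ty":0,"tz":0,"rx":0,"ry":0,"rz":0}
    - {"tx":0,"ty":0,"tz":0,"rx":0,"ry":0,"rz":0}
    - {"tx":0,"ty":0,"tz":0,"rx":0,"ry":0,"rz":0}
    - {"tx":0,"ty":0,"tz":0,"rx":0,"ry":0,"rz":0}
    - {"tx":0,"ty":0,"tz":0,"rx":0,"ry":0,"rz":0}
    - {"tx":0,"ty":0,"tz":0,"rx":0,"ry":0,"rz":0}
  gripper: 1

```text
time: 3.8
tool_pos: [510.1, 18.0, 79.7]
tcp_rot: [-3.142, -0.0, 1.641]
contact_force: [-0.1, 0.1, -0.4]
grip_width: 16.4
finger_force: 0.0
```

Not closed yet, so I'll wait.

Emit:
carry_out:
  plan:
    - {"tx":0,"ty":0,"tz":0,"rx":0,"ry":0,"rz":0}
    - {"tx":0,"ty":0,"tz":0,"rx":0,"ry":0,"rz":0}
    - {"tx":0,"ty":0,"tz":0,"rx":0,"ry":0,"rz":0}
    - {"tx":0,"ty":0,"tz":0,"rx":0,"ry":0,"rz":0}
    - {"tx":0,"ty":0,"tz":0,"rx":0,"ry":0,"rz":0}

```text
time: 4.3
tool_pos: [510.1, 18.0, 79.7]
tcp_rot: [3.142, 0.0, 1.641]
contact_force: [-0.7, 0.2, -0.1]
grip_width: 7.7
finger_force: 30.0
```

Emit:
carry_out:
  plan:
    - {"tx":0,"ty":0,"tz":10,"rx":0,"ry":0,"rz":0}
    - {"tx":0,"ty":0,"tz":20,"rx":0,"ry":0,"rz":0}
    - {"tx":0,"ty":0,"tz":20,"rx":0,"ry":0,"rz":0}
    - {"tx":0,"ty":0,"tz":25,"rx":0,"ry":0,"rz":0}
    - {"tx":0,"ty":0,"tz":25,"rx":0,"ry":0,"rz":0}
    - {"tx":0,"ty":0,"tz":25,"rx":0,"ry":0,"rz":0}
    - {"tx":0,"ty":0,"tz":25,"rx":0,"ry":0,"rz":0}
    - {"tx":0,"ty":0,"tz":0,"rx":0,"ry":0,"rz":0}

```text
time: 5.1
tool_pos: [511.8, 17.8, 233.7]
tcp_rot: [3.134, 0.001, 1.641]
contact_force: [0.4, -0.3, -1.5]
grip_width: 7.7
finger_force: 30.0
```

```bash
python3 - <<'E'
from h import *
np.set_printoptions(precision=1,suppress=True)
ims=[]
for n in('wrist','scene'):
    im,m=snap(n,n+'3'); ims.append(im); 
    mk=((im.max(2)<45)).astype(np.uint8)
    if n=='scene':
        k,l,s,c=cv2.connectedComponentsWithStats(mk)
        for i in range(1,k):
            if s[i,4]>400:print(s[i],c[i])
        i=l[255,320]
        h=cv2.convexHull(np.argwhere(l==i)[:,::-1].astype(np.int32))
        a=cv2.approxPolyDP(h,4,True)[:,0];print(a)
        print([ray(m,p,70)[:2] for p in a])
cv2.imwrite('pics/c3.png',np.hstack([cv2.resize(ims[0],(400,300)),cv2.resize(ims[1][150:330,200:440],(400,300))])[:,:,::-1])
E
```

```text
[269  18  32  43 812] [284.3  41.7]
[301 271  40  26 430] [322.2 283.3]
[[511 383]
 [  0 383]
 [  0   0]
 [511   0]]
[array([534.7, 718.8]), array([1226.9,  -29.5]), array([  438.5, -1939.9]), array([-1404.2,    74.2])]
```

View pics/c3.png

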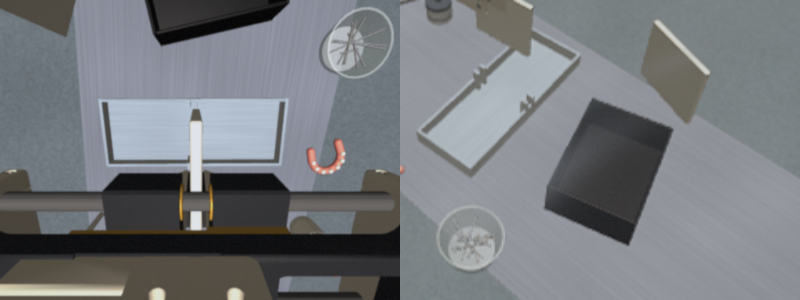

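The left panel (wrist) shows the plate held upright and clear of the tray. The right panel (scene) shows the tub, with rim corners near (316,210) and (363,227) in full-image pixels. Next I will get the tub outline properly.

```bash
python3 - <<'E'
from h import *
np.set_printoptions(precision=1,suppress=True)
for n,f,seed in(('scene','scene3',(325,240)),('side','side0',(235,150))):
    im=cv2.imread(f'pics/{f}.png');m=bot.camera_model(n)
    for T in (60,75):
        mk=((im.max(2)<T)).astype(np.uint8)
        k,l,s,c=cv2.connectedComponentsWithStats(mk)
        i=l[seed[1],seed[0]]; print(n,T,s[i])
        if i==0: continue
        h=cv2.convexHull(np.argwhere(l==i)[:,::-1].astype(np.int32))
        a=cv2.approxPolyDP(h,2.5,True)[:,0]
        for p in a: print(p,ray(m,p,70)[:2],ray(m,p,0)[:2])
E
```

```text
scene 60 [     0      0    512    384 189462]
scene 75 [ 287  210   76   87 3364]
[362 227] [407.9 294.5] [354.4 278.4]
[336 296] [618.1 356.6] [583.2 346.1]
[287 274] [651.6 236.6] [619.7 215.4]
[315 210] [446.6 167.1] [396.5 139.8]
side 60 [ 199  124   72   56 2646]
[270 161] [602.  134.3] [622.9 220.2]
[217 179] [436.8  83.8] [442.6 165. ]
[201 155] [403.1 203.9] [405.8 296.2]
[199 139] [405.  288.4] [407.8 388.5]
[251 124] [583.2 339.7] [602.4 444.4]
[270 145] [619.5 212.4] [642.  305.5]
side 75 [ 199  124   72   56 2673]
[270 161] [602.  134.3] [622.9 220.2]
[217 179] [436.8  83.8] [442.6 165. ]
[201 156] [402.6 199. ] [405.2 290.8]
[199 139] [405.  288.4] [407.8 388.5]
[251 124] [583.2 339.7] [602.4 444.4]
[270 145] [619.5 212.4] [642.  305.5]
```

Emit:
carry_out:
  plan:
    - {"tx":7,"ty":20,"tz":0,"rx":0,"ry":0,"rz":0.03}
    - {"tx":11,"ty":36,"tz":0,"rx":0,"ry":0,"rz":0.03}
    - {"tx":11,"ty":36,"tz":0,"rx":0,"ry":0,"rz":0.03}
    - {"tx":11,"ty":36,"tz":0,"rx":0,"ry":0,"rz":0.03}
    - {"tx":11,"ty":36,"tz":0,"rx":0,"ry":0,"rz":0.03}
    - {"tx":11,"ty":36,"tz":0,"rx":0,"ry":0,"rz":0.03}
    - {"tx":11,"ty":36,"tz":0,"rx":0,"ry":0,"rz":0.03}
    - {"tx":9,"ty":22,"tz":0,"rx":-0.013,"ry":0.045,"rz":0}
    - {"tx":0,"ty":0,"tz":0,"rx":-0.013,"ry":0.045,"rz":0}
    - {"tx":0,"ty":0,"tz":-30,"rx":-0.013,"ry":0.045,"rz":0}
    - {"tx":0,"ty":0,"tz":-30,"rx":0,"ry":0,"rz":0}
    - {"tx":0,"ty":0,"tz":0,"rx":0,"ry":0,"rz":0}

```text
time: 6.4
tool_pos: [589.2, 275.0, 162.9]
tcp_rot: [-2.989, 0.001, 1.851]
contact_force: [0.0, 0.5, -1.1]
grip_width: 7.9
finger_force: 30.0
```

```bash
python3 - <<'E'
from h import *
from scipy.spatial.transform import Rotation as Ro
np.set_printoptions(precision=3,suppress=True)
o=bot.get_obs();print(o['time'],o['tool_pos'],o['tcp_rot'],o['grip_width'])
print(Ro.from_euler('xyz',o['tcp_rot']).as_matrix()[:,2])
a,_=snap('side','s4');b,_=snap('wrist','w4')
cv2.imwrite('pics/c4.png',np.hstack([cv2.resize(b,(400,300)),cv2.resize(a[90:210,150:310],(400,300),interpolation=cv2.INTER_CUBIC)])[:,:,::-1])
E
```

```text
6.4 [589.218 274.996 162.852] [-2.989  0.001  1.851] 7.934658817963203
[-0.146 -0.043 -0.988]
```

View pics/c4.png

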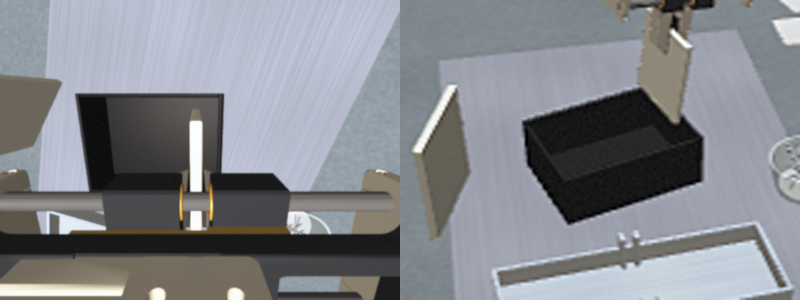

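```bash
python3 - <<'E'
from h import *
from scipy.spatial.transform import Rotation as Ro
np.set_printoptions(precision=1,suppress=True)
m=bot.camera_model('wrist');o=bot.get_obs();print(o['tool_pos'])
s=1.28
R=ray(m,(222.5*s,94.5*s),70);L=ray(m,(77*s,94*s),70);R2=ray(m,(222*s,160*s),70);print(R,L,R2)
e=(R-L)[:2];u=e/np.linalg.norm(e);print(np.linalg.norm(e),np.arctan2(u[1],u[0]))
T=o['tool_pos']+Ro.from_euler('xyz',o['tcp_rot']).as_matrix()[:,2]*74.7
print('lower edge',T,'local x rel outer +x wall',(T-R)[:2]@u,'along y from far rim',(T-R)[:2]@np.array([-u[1],u[0]]))
E
```

```text
[591.5 275.8 168.7]
[588.9 346.7  70. ] [409.1 295.4  70. ] [613.2 269.9  70. ]
187.00426939710928 0.2781214085331359
lower edge [581.3 272.8  94.8] local x rel outer +x wall -27.646671970713207 along y from far rim -68.99299950310287
```

Emit:
carry_out:
  plan:
    - {"tx":4.5,"ty":1.5,"tz":-20,"rx":0,"ry":0,"rz":0}
    - {"tx":0,"ty":0,"tz":-25,"rx":0,"ry":0,"rz":0}
    - {"tx":0,"ty":0,"tz":-25,"rx":0,"ry":0,"rz":0}
    - {"tx":0,"ty":0,"tz":-10,"rx":0,"ry":0,"rz":0}
    - {"tx":0,"ty":0,"tz":-4,"rx":0,"ry":0,"rz":0}
    - {"tx":0,"ty":0,"tz":0,"rx":0,"ry":0,"rz":0}
    - {"tx":0,"ty":0,"tz":0,"rx":0,"ry":0,"rz":0}
    - {"tx":0,"ty":0,"tz":0,"rx":0,"ry":0,"rz":0}

```text
time: 7.3
tool_pos: [597.3, 277.8, 87.2]
tcp_rot: [-3.004, 0.0, 1.851]
contact_force: [0.0, -0.8, -1.2]
grip_width: 7.8
finger_force: 30.0
```

Emit:
carry_out:
  plan:
    - {"tx":0,"ty":0,"tz":-2.5,"rx":0,"ry":0,"rz":0}
    - {"tx":0,"ty":0,"tz":-2.5,"rx":0,"ry":0,"rz":0}
    - {"tx":0,"ty":0,"tz":-2,"rx":0,"ry":0,"rz":0}
    - {"tx":0,"ty":0,"tz":0,"rx":0,"ry":0,"rz":0}
    - {"tx":0,"ty":0,"tz":0,"rx":0,"ry":0,"rz":0}

```text
time: 7.8
tool_pos: [596.7, 277.5, 79.4]
tcp_rot: [-3.002, 0.0, 1.851]
contact_force: [-0.5, -0.8, 4.5]
grip_width: 7.9
finger_force: 30.0
```

Contact with the tub floor, so I'll open partly and rise.

Emit:
carry_out:
  plan:
    - {"tx":0,"ty":0,"tz":0,"rx":0,"ry":0,"rz":0}
    - {"tx":0,"ty":0,"tz":0,"rx":0,"ry":0,"rz":0}
    - {"tx":0,"ty":0,"tz":0,"rx":0,"ry":0,"rz":0}
    - {"tx":0,"ty":0,"tz":0,"rx":0,"ry":0,"rz":0}
    - {"tx":0,"ty":0,"tz":0,"rx":0,"ry":0,"rz":0}
    - {"tx":0,"ty":0,"tz":0,"rx":0,"ry":0,"rz":0}
  gripper: 0.6

```text
time: 8.4
tool_pos: [596.6, 277.5, 78.6]
tcp_rot: [-3.001, 0.0, 1.851]
contact_force: [-0.2, -0.4, 0.5]
grip_width: 36.6
finger_force: 0.0
```

Emit:
carry_out:
  plan:
    - {"tx":2,"ty":0,"tz":15,"rx":0,"ry":0,"rz":0}
    - {"tx":4,"ty":1,"tz":30,"rx":0,"ry":0,"rz":0}
    - {"tx":6,"ty":2,"tz":45,"rx":0,"ry":0,"rz":0}
    - {"tx":0,"ty":0,"tz":45,"rx":0.013,"ry":-0.045,"rz":0}
    - {"tx":0,"ty":0,"tz":45,"rx":0.013,"ry":-0.045,"rz":0}
    - {"tx":0,"ty":0,"tz":40,"rx":0.013,"ry":-0.045,"rz":0}

```text
time: 9.0
tool_pos: [608.8, 280.5, 301.3]
tcp_rot: [3.138, -0.0, 1.851]
contact_force: [0.2, -0.1, -0.5]
grip_width: 36.7
finger_force: 0.0
```

```bash
python3 - <<'E'
from h import *
np.set_printoptions(precision=3,suppress=True)
o=bot.get_obs();print(o['time'],o['tool_pos'],o['tcp_rot'],o['grip_width'],o['joint_positions'])
a,_=snap('side','s5')
c,_=snap('scene','sc5')
x=cv2.resize(a[100:200,160:310],(480,320),interpolation=cv2.INTER_CUBIC);y=cv2.resize(a[240:330,200:350],(480,288),interpolation=cv2.INTER_CUBIC)
z=cv2.resize(c[130:190,140:240],(320,192),interpolation=cv2.INTER_CUBIC)
v=np.zeros((600,800,3),np.uint8);v[:312,:480]=x[:312];v[312:,:480]=y;v[:192,480:]=z
cv2.imwrite('pics/c5.png',v[:,:,::-1])
E
```

```text
9.0 [608.759 280.487 301.302] [ 3.138 -0.     1.851] 36.66773896221904 [ 0.318  0.593  0.916 -0.     1.628  0.038]
```

View pics/c5.png

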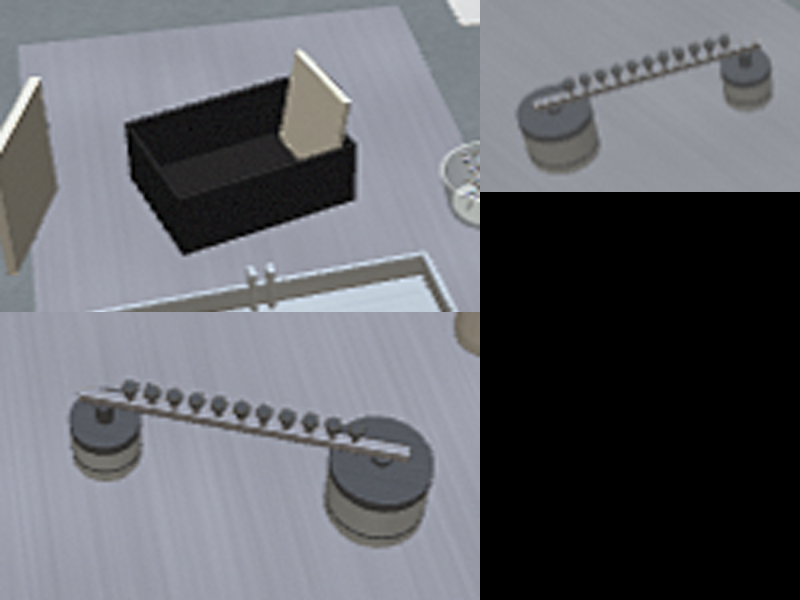

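The plate is standing in the tub, leaning on its +x wall. The carrier studs are seen at 11 evenly spaced positions.

```bash
python3 - <<'E'
from h import *
np.set_printoptions(precision=1,suppress=True)
m=bot.camera_model('side');s=bot.camera_model('scene')
A=[ray(m,(200+x/3.2,240+(y-312)/3.2),84)[:2] for x,y in((128,387),(242,410),(355,432))]
B=[ray(s,(140+(x-480)/3.2,130+y/3.2),84)[:2] for x,y in((724,40),(568,86))]
print(A,(A[0]+A[2])/2,B,(B[0]+B[1])/2)
for a,b in((A[0],A[2]),B): d=b-a;print(np.linalg.norm(d),np.arctan2(d[1],d[0]))
print('bottle',ray(m,(354,248),0)[:2])
E
```

```text
[array([ 450. , -232.6]), array([ 524.5, -267.2]), array([ 596.1, -299.8])] [ 523.1 -266.2] [array([ 449.5, -229.6]), array([ 598.5, -291.9])] [ 524.  -260.7]
160.7977674381692 -0.43099800001507854
161.39417533015381 -0.3958595282667341
bottle [ 757.1 -175.9]
```

Emit:
carry_out:
  plan:
    - {"tx":0,"ty":-46,"tz":0,"rx":0,"ry":0,"rz":0.07}
    - {"tx":0,"ty":-46,"tz":0,"rx":0,"ry":0,"rz":0.07}
    - {"tx":0,"ty":-46,"tz":0,"rx":0,"ry":0,"rz":0.07}
    - {"tx":0,"ty":-46,"tz":0,"rx":0,"ry":0,"rz":0.07}
    - {"tx":0,"ty":-46,"tz":0,"rx":0,"ry":0,"rz":0.07}
    - {"tx":0,"ty":-46,"tz":0,"rx":0,"ry":0,"rz":0.07}
    - {"tx":0,"ty":-46,"tz":0,"rx":0,"ry":0,"rz":0.07}
    - {"tx":0,"ty":-46,"tz":0,"rx":0,"ry":0,"rz":0.08}
    - {"tx":0,"ty":-46,"tz":0,"rx":0,"ry":0,"rz":0.08}
    - {"tx":0,"ty":-46,"tz":0,"rx":0,"ry":0,"rz":0.08}
    - {"tx":0,"ty":-46,"tz":0,"rx":0,"ry":0,"rz":0.08}
    - {"tx":0,"ty":-46,"tz":0,"rx":0,"ry":0,"rz":0.07}

```text
time: 10.3
tool_pos: [608.2, -273.3, 298.0]
tcp_rot: [3.141, -0.001, 2.734]
contact_force: [1.0, 0.5, -0.5]
grip_width: 37.0
finger_force: 0.0
```

Emit:
carry_out:
  plan:
    - {"tx":0,"ty":-20,"tz":-40,"rx":0,"ry":0,"rz":0}
    - {"tx":0,"ty":0,"tz":-40,"rx":0,"ry":0,"rz":0}
    - {"tx":0,"ty":0,"tz":0,"rx":0,"ry":0,"rz":0}
    - {"tx":0,"ty":0,"tz":0,"rx":0,"ry":0,"rz":0}

```text
time: 10.7
tool_pos: [608.6, -291.2, 218.8]
tcp_rot: [3.141, -0.002, 2.731]
contact_force: [-0.2, 0.5, 1.4]
grip_width: 36.8
finger_force: 0.0
```

```bash
python3 - <<'E'
from h import *
np.set_printoptions(precision=3,suppress=True)
o=bot.get_obs();print(o['time'],o['tool_pos'],o['tcp_rot'])
im,m=snap('wrist','w6');np.save('w6',im)
for x in((450,-231,84),(524,-264,84),(597,-296,84)):print(proj(m,x))
E
```

```text
10.7 [ 608.593 -291.182  218.771] [ 3.141 -0.002  2.731]
[242.205  12.854]
[242.101 101.668]
[242.466 176.803]
```

View pics/w6.png

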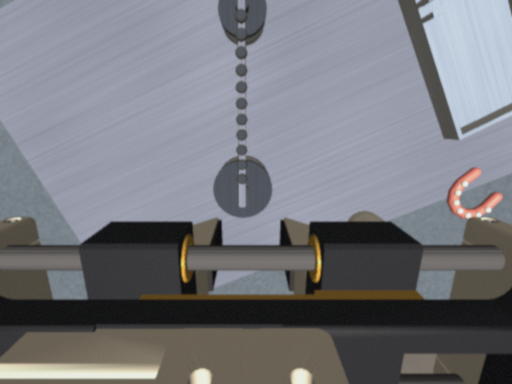

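The studs run up column 242 at rows 52, 70, 87, 104, 119, 134, 150, …179, with the big lid at (242,188) and the small lid at (242,12). I'll refine their positions.

```bash
python3 - <<'E'
from h import *
np.set_printoptions(precision=1,suppress=True)
im=np.load('w6.npy');m=bot.camera_model('wrist')
mk=(im.max(2)<100).astype(np.uint8);mk[:44]=0;mk[157:]=0;mk[:,:230]=0;mk[:,255:]=0
k,l,s,c=cv2.connectedComponentsWithStats(mk)
P=[]
for i in range(1,k):
    if s[i,4]>15: X=ray(m,c[i],84)[:2];P.append(X);print(s[i],c[i],X)
P=np.array(P);d=P[-1]-P[0];print(np.arctan2(d[1],d[0]),np.linalg.norm(np.diff(P,axis=0),axis=1))
# small blue of rows
print(ray(m,(242.5,187),56)[:2])
E
```

```text
[236  47  11  12 105] [241.   52.7] [ 482.3 -246.7]
[236  65  11  11  96] [241.1  70. ] [ 496.9 -253.1]
[236  82  11  11  90] [241.1  87. ] [ 511.7 -259.6]
[237  99  10  10  83] [241.3 103.4] [ 526.4 -266. ]
[237 115  10  10  81] [241.3 119.3] [ 541.1 -272.5]
[237 130  10  10  79] [241.4 134.5] [ 555.6 -278.9]
[237 145  10  10  73] [241.4 149.6] [ 570.4 -285.5]
-0.4149539702975257 [15.9 16.2 16.1 16.1 15.9 16.2]
[ 615.7 -305.1]
```

Emit:
carry_out:
  plan:
    - {"tx":-34,"ty":9,"tz":0,"rx":0,"ry":0,"rz":-0.004}
    - {"tx":-33.5,"ty":10,"tz":-20,"rx":0,"ry":0,"rz":0}
    - {"tx":0,"ty":0,"tz":-40,"rx":0,"ry":0,"rz":0}
    - {"tx":0,"ty":0,"tz":-25,"rx":0,"ry":0,"rz":0}
    - {"tx":0,"ty":0,"tz":0,"rx":0,"ry":0,"rz":0}
    - {"tx":0,"ty":0,"tz":0,"rx":0,"ry":0,"rz":0}

```text
time: 11.35
tool_pos: [542.7, -272.9, 136.4]
tcp_rot: [-3.141, 0.004, 2.728]
contact_force: [-0.8, 0.1, 0.5]
grip_width: 36.6
finger_force: 0.0
```

```bash
python3 - <<'E'
from h import *
np.set_printoptions(precision=2,suppress=True)
o=bot.get_obs();print(o['time'],o['tool_pos'],o['tcp_rot'])
im,m=snap('wrist','w7')
P=o['tool_pos'];u=np.array([np.cos(-.415),np.sin(-.415)])
mk=(im.max(2)<100).astype(np.uint8)
mk[225:]=0;mk[:,:215]=0;mk[:,275:]=0
k,l,s,c=cv2.connectedComponentsWithStats(mk)
for i in range(1,k):
    if 40<s[i,4]<1500: 
        X=ray(m,c[i],84)[:2]; d=X-np.array([526.4,-266]);print(s[i],c[i],X,d@u,d@[-u[1],u[0]])
E
```

```text
11.35 [ 542.68 -272.88  136.41] [-3.14  0.    2.73]
[243 117  15  15 169] [250.25 123.66] [ 481.08 -246.17] -49.467138210289214 -0.12594228998171797
[244 138  14  14 159] [250.38 144.81] [ 495.71 -252.49] -33.527683441378265 -0.00844797522110545
[244 159  14  14 150] [250.29 165.15] [ 510.31 -258.97] -17.563253329805082 -0.051223238923996314
[244 179  14  13 144] [250.22 184.88] [ 525.04 -265.5 ] -1.440518483558126 -0.09162074743537667
[244 197  13  13 137] [250.22 203.36] [ 539.43 -271.81] 14.265975626274436 -0.06758749821571819
[242 215  19  10 118] [250.43 220.48] [ 553.33 -277.72] 29.368920840805945 0.13176757678368695
```

Emit:
carry_out:
  plan:
    - {"tx":-2.5,"ty":1,"tz":-25,"rx":0,"ry":0,"rz":0}
    - {"tx":0,"ty":0,"tz":-25,"rx":0,"ry":0,"rz":0}
    - {"tx":0,"ty":0,"tz":-21,"rx":0,"ry":0,"rz":0}
    - {"tx":0,"ty":0,"tz":0,"rx":0,"ry":0,"rz":0}
    - {"tx":0,"ty":0,"tz":0,"rx":0,"ry":0,"rz":0}

```text
time: 11.9
tool_pos: [539.9, -272.2, 64.7]
tcp_rot: [-3.141, 0.003, 2.727]
contact_force: [-0.4, -0.1, 0.0]
grip_width: 36.5
finger_force: 0.0
```

Emit:
carry_out:
  plan:
    - {"tx":0,"ty":0,"tz":0,"rx":0,"ry":0,"rz":0}
    - {"tx":0,"ty":0,"tz":0,"rx":0,"ry":0,"rz":0}
    - {"tx":0,"ty":0,"tz":0,"rx":0,"ry":0,"rz":0}
    - {"tx":0,"ty":0,"tz":0,"rx":0,"ry":0,"rz":0}
    - {"tx":0,"ty":0,"tz":0,"rx":0,"ry":0,"rz":0}
    - {"tx":0,"ty":0,"tz":0,"rx":0,"ry":0,"rz":0}
    - {"tx":0,"ty":0,"tz":0,"rx":0,"ry":0,"rz":0}
  gripper: 1

```text
time: 12.6
tool_pos: [539.0, -271.6, 63.4]
tcp_rot: [3.142, 0.001, 2.727]
contact_force: [-0.4, -0.2, 5.1]
grip_width: 9.5
finger_force: 30.0
```

Width is 9.5 mm rather than 12, so I'll check.

```bash
python3 - <<'E'
from h import *
np.set_printoptions(precision=2,suppress=True)
o=bot.get_obs();print(o['time'],o['tool_pos'],o['moment'],o['contact_force'])
im,m=snap('wrist','w8');a,ms=snap('side','s8')
q=proj(ms,(539,-272,84)).astype(int);print(q)
cv2.imwrite('pics/c8.png',np.hstack([cv2.resize(im[100:300,130:370],(400,333),interpolation=cv2.INTER_CUBIC),cv2.resize(a[q[1]-50:q[1]+50,q[0]-60:q[0]+60],(400,333),interpolation=cv2.INTER_CUBIC)])[:,:,::-1])
u=np.array([np.cos(-.415),np.sin(-.415)])
mk=(im.max(2)<100).astype(np.uint8)
mk[200:]=0;mk[:,:215]=0;mk[:,285:]=0
k,l,s,c=cv2.connectedComponentsWithStats(mk)
for i in range(1,k):
    if 40<s[i,4]<1500: 
        X=ray(m,c[i],84)[:2]; d=X-o['tool_pos'][:2];print(s[i],c[i],X,d@u,d@[-u[1],u[0]])
E
```

```text
12.6 [ 538.95 -271.6    63.4 ] [ 0.26 -0.1   0.02] [-0.38 -0.23  5.14]
[282 271]
[240 123  22  24 417] [250.44 134.2 ] [ 480.92 -246.16] -63.36658848913676 -0.11691852523006781
[240 155  22  23 379] [250.57 165.82] [ 495.65 -252.57] -47.29766763794542 -0.03851325354603428
[240 185  22  15 265] [250.58 192.98] [ 509.05 -258.45] -32.66948372048761 -0.02320843935669967
```

View pics/c8.png

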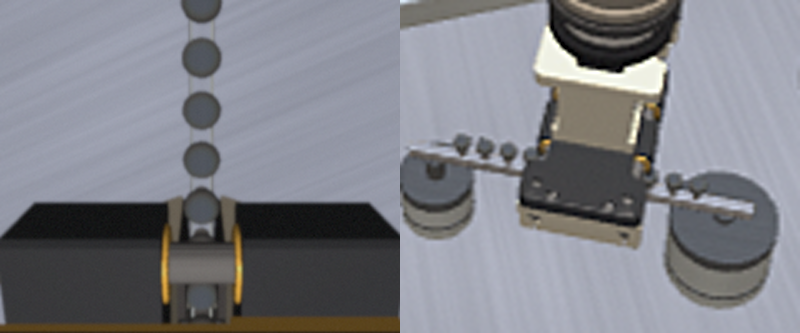

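The wrist crop shows the fingers on the right stud with its neighbours evenly spaced, about 0.7 mm off centre. The side crop shows the carrier still flat. The pads have probably bedded into the ball, so I'll do a trial lift.

Emit:
carry_out:
  plan:
    - {"tx":0,"ty":0,"tz":2,"rx":0,"ry":0,"rz":0}
    - {"tx":0,"ty":0,"tz":2,"rx":0,"ry":0,"rz":0}
    - {"tx":0,"ty":0,"tz":2,"rx":0,"ry":0,"rz":0}
    - {"tx":0,"ty":0,"tz":2,"rx":0,"ry":0,"rz":0}
    - {"tx":0,"ty":0,"tz":2,"rx":0,"ry":0,"rz":0}
    - {"tx":0,"ty":0,"tz":0,"rx":0,"ry":0,"rz":0}
    - {"tx":0,"ty":0,"tz":0,"rx":0,"ry":0,"rz":0}

```text
time: 13.4
tool_pos: [538.4, -271.4, 72.7]
tcp_rot: [3.141, -0.001, 2.727]
contact_force: [0.4, -0.5, -7.8]
grip_width: 9.6
finger_force: 30.0
```

```bash
cat > tilt.py <<'E'
from h import *
import sys
np.set_printoptions(precision=2,suppress=True)
o=bot.get_obs();print(o['time'],o['tool_pos'],o['moment'],o['contact_force'],o['grip_width'])
im,m=snap('wrist',sys.argv[1])
u=np.array([np.cos(-.415),np.sin(-.415)]) if len(sys.argv)<3 else np.array([np.cos(float(sys.argv[2])),np.sin(float(sys.argv[2]))])
mk=(im.max(2)<100).astype(np.uint8)
mk[195:]=0;mk[:,:215]=0;mk[:,285:]=0
k,l,s,c=cv2.connectedComponentsWithStats(mk)
C=-np.array(m['R']).T@np.array(m['t'])
for i in range(1,k):
    if 40<s[i,4]<1500 and s[i,1]+s[i,3]<195:
        # intersect ray with stud row plane: find height z for nearest stud index n: along = -(16n)cos, on vertical plane
        X0=ray(m,c[i],o['tool_pos'][2]+20.6); d=(X0-o['tool_pos'])[:2]
        n=round(-d@u/16); Xa=np.array(ray(m,c[i],0)); Ca=(C-o['tool_pos'])[:2]@u; Za=(Xa-o['tool_pos'])[:2]@u
        f=(-16*n-Ca)/(Za-Ca); z=C[2]+f*(Xa[2]-C[2])
        print(s[i],c[i],'along',d@u,'lat',d@[-u[1],u[0]],'n',n,'z-tcp',z-o['tool_pos'][2])
E
python3 tilt.py t1
```

```text
13.4 [ 538.39 -271.4    72.67] [ 0.01 -0.08 -0.03] [ 0.45 -0.53 -7.83] 9.646205572763508
[239  88  24  26 511] [250.53 100.44] along -79.46733511439848 lat -0.051104299362097656 n 5 z-tcp 12.329798184484886
[239 124  24  24 456] [250.57 135.27] along -62.82292630835486 lat -0.018543441112646074 n 4 z-tcp 41.43594774110991
[240 156  22  23 400] [250.56 167.32] along -46.4897629316102 lat -0.012300238623036641 n 3 z-tcp 29.223430242324795
```

```bash
cat > th.py <<'E'
from h import *
from scipy.optimize import least_squares
from scipy.spatial.transform import Rotation as Ro
def fit(m,tp,yaw,rows,ns,dz=20.6):
    # th>0: small end (-u) higher
    u=np.array([np.cos(yaw),np.sin(yaw),0]);zh=np.array([0,0,1.])
    def r(p):
        a,th=p
        return [proj(m,np.array(tp)+u*a+zh*dz-16*n*(np.cos(th)*u-np.sin(th)*zh))[1]-q for n,q in zip(ns,rows)]
    s=least_squares(r,[0,0]);return s.x[0],np.degrees(s.x[1]),s.fun
E
python3 - <<'E'
from th import *
np.set_printoptions(precision=2,suppress=True)
o=bot.get_obs();m=bot.camera_model('wrist')
print(fit(m,o['tool_pos'],-.415,[100.44,135.27,167.32],[5,4,3]))
# flat reference: shift camera with tcp by dz
d=o['tool_pos']-np.array([538.95,-271.6,63.4]); m2=dict(m); m2['t']=np.array(m['t'])+np.array(m['R'])@d
print(fit(m2,[538.95,-271.6,63.4],-.415,[134.2,165.82],[4,3]))
C=-np.array(m['R']).T@m['t'];print(C-o['tool_pos'])
tp=o['tool_pos'];u=np.array([np.cos(-.415),np.sin(-.415),0])
for th in(-5,0,5):
    t=np.radians(th);print([proj(m,tp+u*.7+np.array([0,0,20.6])-16*n*(np.cos(t)*u-np.sin(t)*np.array([0,0,1])))[1] for n in(5,4,3)])
E
```

```text
(np.float64(0.6591750359685156), np.float64(4.543722322287715), array([ 0., -0.,  0.]))
(np.float64(0.5618896361313277), np.float64(0.8528336606466987), array([ 0., -0.]))
[-64.62  28.49 158.24]
[np.float64(102.39610022041498), np.float64(134.26036499811926), np.float64(164.8670770911832)]
[np.float64(100.86834590354377), np.float64(134.36413123317834), np.float64(165.84250627926195)]
[np.float64(100.56071745498615), np.float64(135.50516825638115), np.float64(167.59397680155848)]
```

The small end rises by about 4°, so the heavy end is +x. With F = 7.8 N the balance point is between +16 and +41. I'll lower it and go to stud +32.

Emit:
carry_out:
  plan:
    - {"tx":0,"ty":0,"tz":-3,"rx":0,"ry":0,"rz":0}
    - {"tx":0,"ty":0,"tz":-3,"rx":0,"ry":0,"rz":0}
    - {"tx":0,"ty":0,"tz":-2,"rx":0,"ry":0,"rz":0}
    - {"tx":0,"ty":0,"tz":-1.5,"rx":0,"ry":0,"rz":0}
    - {"tx":0,"ty":0,"tz":0,"rx":0,"ry":0,"rz":0}
    - {"tx":0,"ty":0,"tz":0,"rx":0,"ry":0,"rz":0}

```text
time: 14.05
tool_pos: [538.2, -271.2, 63.5]
tcp_rot: [3.141, -0.001, 2.727]
contact_force: [-4.5, 3.1, -0.5]
grip_width: 9.5
finger_force: 30.0
```

Emit:
carry_out:
  plan:
    - {"tx":0,"ty":0,"tz":0,"rx":0,"ry":0,"rz":0}
    - {"tx":0,"ty":0,"tz":0,"rx":0,"ry":0,"rz":0}
    - {"tx":0,"ty":0,"tz":0,"rx":0,"ry":0,"rz":0}
    - {"tx":0,"ty":0,"tz":0,"rx":0,"ry":0,"rz":0}
    - {"tx":4,"ty":-1.5,"tz":1,"rx":0,"ry":0,"rz":0}
    - {"tx":6,"ty":-2.5,"tz":1,"rx":0,"ry":0,"rz":0}
    - {"tx":5.5,"ty":-2.5,"tz":0,"rx":0,"ry":0,"rz":0}
    - {"tx":0,"ty":0,"tz":0,"rx":0,"ry":0,"rz":0}
    - {"tx":0,"ty":0,"tz":0,"rx":0,"ry":0,"rz":0}
  gripper: 0.65

```text
time: 14.95
tool_pos: [554.2, -278.0, 65.0]
tcp_rot: [3.141, -0.0, 2.727]
contact_force: [-0.1, -0.3, 0.2]
grip_width: 32.2
finger_force: 0.0
```

```bash
python3 tilt.py t2
```

```text
14.95 [ 554.19 -278.     65.01] [ 0.11 -0.12  0.02] [-0.12 -0.31  0.25] 32.20838195994982
[239  86  23  25 450] [250.07  97.82] along -80.68008122502164 lat -0.29809242884697523 n 5 z-tcp 29.92128299951007
[239 120  23  23 411] [250.09 131.19] along -64.83203067309653 lat -0.28265635415533075 n 4 z-tcp 0.8741527070500155
[240 152  22  22 373] [250.08 162.48] along -49.02968657325843 lat -0.2800429567263227 n 3 z-tcp 14.040960922327955
```

Emit:
carry_out:
  plan:
    - {"tx":-0.7,"ty":0.3,"tz":0,"rx":0,"ry":0,"rz":0}
    - {"tx":0,"ty":0,"tz":0,"rx":0,"ry":0,"rz":0}
    - {"tx":0,"ty":0,"tz":0,"rx":0,"ry":0,"rz":0}
    - {"tx":0,"ty":0,"tz":0,"rx":0,"ry":0,"rz":0}
    - {"tx":0,"ty":0,"tz":0,"rx":0,"ry":0,"rz":0}
    - {"tx":0,"ty":0,"tz":0,"rx":0,"ry":0,"rz":0}
  gripper: 1

```text
time: 15.6
tool_pos: [553.3, -277.9, 65.3]
tcp_rot: [-3.141, -0.0, 2.727]
contact_force: [-0.7, -0.5, 1.0]
grip_width: 9.4
finger_force: 30.0
```

Emit:
carry_out:
  plan:
    - {"tx":0,"ty":0,"tz":2,"rx":0,"ry":0,"rz":0}
    - {"tx":0,"ty":0,"tz":2,"rx":0,"ry":0,"rz":0}
    - {"tx":0,"ty":0,"tz":2,"rx":0,"ry":0,"rz":0}
    - {"tx":0,"ty":0,"tz":2,"rx":0,"ry":0,"rz":0}
    - {"tx":0,"ty":0,"tz":2,"rx":0,"ry":0,"rz":0}
    - {"tx":0,"ty":0,"tz":0,"rx":0,"ry":0,"rz":0}
    - {"tx":0,"ty":0,"tz":0,"rx":0,"ry":0,"rz":0}
    - {"tx":0,"ty":0,"tz":0,"rx":0,"ry":0,"rz":0}

```text
time: 16.4
tool_pos: [553.2, -277.5, 75.1]
tcp_rot: [3.141, -0.001, 2.727]
contact_force: [-0.5, -0.1, -7.3]
grip_width: 9.5
finger_force: 30.0
```

```bash
python3 tilt.py t3 >t3.txt; cat t3.txt; python3 - <<'E'
from th import *
import re
o=bot.get_obs();m=bot.camera_model('wrist');R=[];N=[]
for l in open('t3.txt'):
    if 'along' in l:
        R.append(float(l.split(']')[1].split('[')[1].split()[1]));N.append(int(re.search(r' n (\d+)',l)[1]))
print(fit(m,o['tool_pos'],-.415,R,N,19))
snap('side','s9')
E
```

```text
16.4 [ 553.16 -277.53   75.15] [ 0.18  0.1  -0.03] [-0.5  -0.11 -7.31] 9.527211765403253
[239  87  24  26 508] [250.56  99.56] along -79.87045804443949 lat -0.056732480491108746 n 5 z-tcp 18.681544327021385
[239 123  24  24 452] [250.6  134.28] along -63.30356172901133 lat -0.023902871590243232 n 4 z-tcp 33.78753018284313
[240 155  23  23 405] [250.58 166.13] along -47.10698337954778 lat -0.022745806910291155 n 3 z-tcp 25.839017280350305
(np.float64(0.16584970818869108), np.float64(5.469229757487043), array([-0.00070103,  0.0024364 , -0.00180701]))
```

```bash
python3 - <<'E'
from th import *
np.set_printoptions(precision=2,suppress=True)
o=bot.get_obs();m=bot.camera_model('wrist')
d=o['tool_pos']-np.array([554.19,-278.,65.01]); m2=dict(m); m2['t']=np.array(m['t'])+np.array(m['R'])@d
print(fit(m2,[554.19,-278.,65.01],-.415,[97.82,131.19,162.48],[5,4,3],19))
print(o['contact_force'],o['tau'])
a=cv2.imread('pics/s8.png');b=cv2.imread('pics/s9.png')
f=lambda i:cv2.resize(i[240:330,200:350],(500,300),interpolation=cv2.INTER_CUBIC)
cv2.imwrite('pics/c9.png',np.vstack([f(a),f(b)]))
E
```

```text
(np.float64(-0.7579738446472563), np.float64(0.1253616957180691), array([ 0.01, -0.02,  0.02]))
[-0.39  0.27 -6.59] [ -0.04 -59.7  -24.08  -0.01  -0.34   0.01]
```

View pics/c9.png

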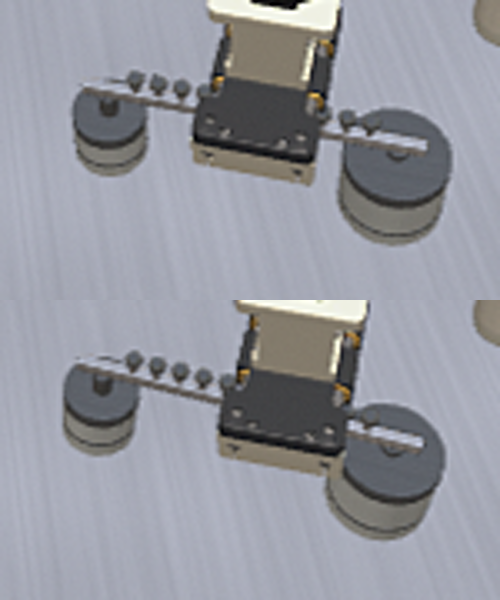

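Top shows it before the lift and bottom the lift at +32. The small end is up by about 20 mm in its view and the big flask has barely risen. Raising 3 mm more will show whether it is still pivoting.

Emit:
carry_out:
  plan:
    - {"tx":0,"ty":0,"tz":2,"rx":0,"ry":0,"rz":0}
    - {"tx":0,"ty":0,"tz":2,"rx":0,"ry":0,"rz":0}
    - {"tx":0,"ty":0,"tz":0,"rx":0,"ry":0,"rz":0}
    - {"tx":0,"ty":0,"tz":0,"rx":0,"ry":0,"rz":0}
    - {"tx":0,"ty":0,"tz":0,"rx":0,"ry":0,"rz":0}

```text
time: 17.0
tool_pos: [553.3, -277.7, 79.2]
tcp_rot: [3.142, -0.0, 2.727]
contact_force: [-0.9, 1.0, -7.2]
grip_width: 9.7
finger_force: 30.0
```

```bash
cat >> th.py <<'E'
def now(name,yaw=-.415,dz=19):
    import subprocess,re
    t=subprocess.run(['python3','tilt.py',name,str(yaw)],capture_output=True,text=True).stdout
    R=[];N=[]
    for l in t.splitlines():
        if 'along' in l:
            R.append(float(l.split(']')[1].split('[')[1].split()[1]));N.append(int(re.search(r' n (\d+)',l)[1]))
    o=bot.get_obs();print(o['time'],o['tool_pos'],o['contact_force'],R,N)
    print(fit(bot.camera_model('wrist'),o['tool_pos'],yaw,R,N,dz))
E
python3 -c "
from th import *
now('t4')"
```

```text
this script no longer has the robotException ignored in: <_io.TextIOWrapper mode='rw' encoding='UTF-8'>
Traceback (most recent call last):
BrokenPipeError: [Errno 32] Broken pipe
```

```bash
cat > now.sh <<'E'
python3 tilt.py $1 $2 > $1.txt; head -1 $1.txt
python3 - $1 $2 <<'P'
from th import *
import re,sys
R=[];N=[];L=[]
for l in open(sys.argv[1]+'.txt'):
    if 'along' in l:
        R.append(float(l.split(']')[1].split('[')[1].split()[1]));N.append(int(re.search(r' n (\d+)',l)[1]));L.append(re.search(r'lat (\S+)',l)[1][:5])
print(R,N,L)
print(fit(bot.camera_model('wrist'),bot.get_obs()['tool_pos'],float(sys.argv[2]),R,N,19))
P
E
bash now.sh t5 -.415
```

```text
17.05 [ 553.31 -277.68   79.18] [ 0.1  -0.02 -0.04] [-0.48  0.44 -8.39] 9.698371093315572
[99.94, 135.38, 167.32] [5, 4, 3] ['-0.06', '-0.03', '-0.01']
(np.float64(0.1240636571649306), np.float64(8.10708324742275), array([ 0.01314596, -0.05222193,  0.04106218]))
```

Still pivoting on the big flask, so on to stud +48.

Emit:
carry_out:
  plan:
    - {"tx":0,"ty":0,"tz":-4,"rx":0,"ry":0,"rz":0}
    - {"tx":0,"ty":0,"tz":-4,"rx":0,"ry":0,"rz":0}
    - {"tx":0,"ty":0,"tz":-4,"rx":0,"ry":0,"rz":0}
    - {"tx":0,"ty":0,"tz":-1.5,"rx":0,"ry":0,"rz":0}
    - {"tx":0,"ty":0,"tz":0,"rx":0,"ry":0,"rz":0}
    - {"tx":0,"ty":0,"tz":0,"rx":0,"ry":0,"rz":0}

```text
time: 17.7
tool_pos: [553.4, -277.7, 65.8]
tcp_rot: [3.141, -0.0, 2.727]
contact_force: [-2.2, 1.4, -3.9]
grip_width: 9.7
finger_force: 30.0
```

Emit:
carry_out:
  plan:
    - {"tx":0,"ty":0,"tz":0,"rx":0,"ry":0,"rz":0}
    - {"tx":0,"ty":0,"tz":0,"rx":0,"ry":0,"rz":0}
    - {"tx":0,"ty":0,"tz":0,"rx":0,"ry":0,"rz":0}
    - {"tx":0,"ty":0,"tz":0,"rx":0,"ry":0,"rz":0}
    - {"tx":4,"ty":-1.5,"tz":0,"rx":0,"ry":0,"rz":0}
    - {"tx":6,"ty":-2.5,"tz":0,"rx":0,"ry":0,"rz":0}
    - {"tx":5,"ty":-2.5,"tz":0,"rx":0,"ry":0,"rz":0}
    - {"tx":0,"ty":0,"tz":0,"rx":0,"ry":0,"rz":0}
    - {"tx":0,"ty":0,"tz":0,"rx":0,"ry":0,"rz":0}
  gripper: 0.65

```text
time: 18.6
tool_pos: [568.5, -284.2, 65.5]
tcp_rot: [3.141, -0.0, 2.727]
contact_force: [0.6, -0.5, -0.9]
grip_width: 32.1
finger_force: 0.0
```

```bash
bash now.sh t6 -.415
```

```text
18.6 [ 568.48 -284.24   65.5 ] [ 0.08 -0.12  0.03] [ 0.59 -0.49 -0.88] 32.148368284175824
[62.59, 98.05, 131.17, 162.47] [6, 5, 4, 3] ['-0.09', '-0.13', '-0.05', '-0.07']
(np.float64(-0.734669025420546), np.float64(-0.2358087465545941), array([ 0.0275344 , -0.06806153,  0.03527618,  0.0062743 ]))
```

Emit:
carry_out:
  plan:
    - {"tx":-0.7,"ty":0.3,"tz":0,"rx":0,"ry":0,"rz":0}
    - {"tx":0,"ty":0,"tz":0,"rx":0,"ry":0,"rz":0}
    - {"tx":0,"ty":0,"tz":0,"rx":0,"ry":0,"rz":0}
    - {"tx":0,"ty":0,"tz":0,"rx":0,"ry":0,"rz":0}
    - {"tx":0,"ty":0,"tz":0,"rx":0,"ry":0,"rz":0}
    - {"tx":0,"ty":0,"tz":0,"rx":0,"ry":0,"rz":0}
  gripper: 1

```text
time: 19.25
tool_pos: [567.6, -283.9, 65.8]
tcp_rot: [3.142, -0.0, 2.727]
contact_force: [-0.8, 0.3, 0.1]
grip_width: 9.1
finger_force: 30.0
```

Emit:
carry_out:
  plan:
    - {"tx":0,"ty":0,"tz":2,"rx":0,"ry":0,"rz":0}
    - {"tx":0,"ty":0,"tz":2,"rx":0,"ry":0,"rz":0}
    - {"tx":0,"ty":0,"tz":2,"rx":0,"ry":0,"rz":0}
    - {"tx":0,"ty":0,"tz":2,"rx":0,"ry":0,"rz":0}
    - {"tx":0,"ty":0,"tz":2,"rx":0,"ry":0,"rz":0}
    - {"tx":0,"ty":0,"tz":0,"rx":0,"ry":0,"rz":0}
    - {"tx":0,"ty":0,"tz":0,"rx":0,"ry":0,"rz":0}
    - {"tx":0,"ty":0,"tz":0,"rx":0,"ry":0,"rz":0}

```text
time: 20.05
tool_pos: [567.6, -283.9, 75.7]
tcp_rot: [3.141, -0.0, 2.727]
contact_force: [1.4, -0.4, -9.0]
grip_width: 9.7
finger_force: 30.0
```

```bash
bash now.sh t7 -.415
```

```text
20.05 [ 567.63 -283.86   75.65] [ 0.03 -0.08 -0.04] [ 1.37 -0.42 -9.01] 9.655862101187125
[63.92, 99.82, 133.14, 164.53] [6, 5, 4, 3] ['-0.10', '-0.09', '-0.06', '-0.04']
(np.float64(0.1754622332638395), np.float64(0.888794490565914), array([ 0.02790467, -0.07611269,  0.05491336, -0.0059018 ]))
```

Nearly level (about 1°) with all the weight, about 9 N, on the gripper. Before the transfer I'll check clearance to the near decoy plate.

```bash
python3 - <<'E'
from h import *
np.set_printoptions(precision=0,suppress=True)
m=bot.camera_model('side');s=bot.camera_model('scene')
for p in((160,313),(188,278),(148,277)):print(ray(m,p,0)[:2])
for p in((255,150),(259,148),(251,135)):print('s',ray(s,p,0)[:2])
E
```

```text
[ 257. -272.]
[ 327. -188.]
[ 230. -167.]
s [ 324. -177.]
s [ 306. -173.]
s [ 274. -243.]
```

Emit:
carry_out:
  plan:
    - {"tx":0,"ty":0,"tz":5,"rx":0,"ry":0,"rz":0}
    - {"tx":0,"ty":0,"tz":10,"rx":0,"ry":0,"rz":0}
    - {"tx":0,"ty":0,"tz":12,"rx":0,"ry":0,"rz":0}
    - {"tx":0,"ty":0,"tz":12,"rx":0,"ry":0,"rz":0}
    - {"tx":0,"ty":0,"tz":12,"rx":0,"ry":0,"rz":0}
    - {"tx":0,"ty":0,"tz":9,"rx":0,"ry":0,"rz":0}
    - {"tx":0,"ty":0,"tz":5,"rx":0,"ry":0,"rz":0}
    - {"tx":0,"ty":0,"tz":0,"rx":0,"ry":0,"rz":0}

```text
time: 20.9
tool_pos: [568.0, -284.1, 141.7]
tcp_rot: [-3.141, 0.002, 2.727]
contact_force: [-0.3, -0.6, -8.4]
grip_width: 9.2
finger_force: 30.0
```

```bash
bash now.sh t8 -.415
```

```text
20.9 [ 568.04 -284.13  141.74] [ 0.08 -0.14 -0.01] [-0.35 -0.61 -8.44] 9.216242645864446
[63.83, 99.82, 133.12, 164.56] [6, 5, 4, 3] ['-0.06', '-0.07', '-0.01', '-0.03']
(np.float64(0.15445412489620478), np.float64(0.9790816753090055), array([ 0.03621414, -0.10229829,  0.0817028 , -0.01476934]))
```

Emit:
carry_out:
  plan:
    - {"tx":0,"ty":4,"tz":0,"rx":0,"ry":0,"rz":0.008}
    - {"tx":0,"ty":8,"tz":0,"rx":0,"ry":0,"rz":0.015}
    - {"tx":0,"ty":12,"tz":0,"rx":0,"ry":0,"rz":0.02}
    - {"tx":0,"ty":15,"tz":0,"rx":0,"ry":0,"rz":0.022}
    - {"tx":-0.5,"ty":15,"tz":0,"rx":0,"ry":0,"rz":0.022}
    - {"tx":-0.5,"ty":15,"tz":0,"rx":0,"ry":0,"rz":0.022}
    - {"tx":-0.5,"ty":15,"tz":0,"rx":0,"ry":0,"rz":0.022}
    - {"tx":-0.5,"ty":15,"tz":0,"rx":0,"ry":0,"rz":0.022}
    - {"tx":-0.5,"ty":15,"tz":0,"rx":0,"ry":0,"rz":0.022}
    - {"tx":-0.5,"ty":15,"tz":0,"rx":0,"ry":0,"rz":0.022}
    - {"tx":-0.5,"ty":15,"tz":0,"rx":0,"ry":0,"rz":0.022}
    - {"tx":-0.5,"ty":15,"tz":0,"rx":0,"ry":0,"rz":0.022}

```text
time: 22.15
tool_pos: [563.7, -123.7, 140.8]
tcp_rot: [3.141, 0.0, 2.97]
contact_force: [0.5, -0.3, -9.1]
grip_width: 9.7
finger_force: 30.0
```

Emit:
carry_out:
  plan:
    - {"tx":-0.5,"ty":15,"tz":0,"rx":0,"ry":0,"rz":0.022}
    - {"tx":-0.5,"ty":15,"tz":0,"rx":0,"ry":0,"rz":0.022}
    - {"tx":-0.5,"ty":15,"tz":0,"rx":0,"ry":0,"rz":0.022}
    - {"tx":-0.5,"ty":15,"tz":0,"rx":0,"ry":0,"rz":0.022}
    - {"tx":-0.5,"ty":15,"tz":0,"rx":0,"ry":0,"rz":0.022}
    - {"tx":-0.5,"ty":15,"tz":0,"rx":0,"ry":0,"rz":0.022}
    - {"tx":-0.5,"ty":15,"tz":0,"rx":0,"ry":0,"rz":0.022}
    - {"tx":-0.5,"ty":15,"tz":0,"rx":0,"ry":0,"rz":0.022}
    - {"tx":-0.5,"ty":12,"tz":0,"rx":0,"ry":0,"rz":0.02}
    - {"tx":-0.5,"ty":9,"tz":0,"rx":0,"ry":0,"rz":0.018}
    - {"tx":0,"ty":5,"tz":0,"rx":0,"ry":0,"rz":0.01}
    - {"tx":0,"ty":0.5,"tz":0,"rx":0,"ry":0,"rz":0}

```text
time: 23.35
tool_pos: [558.7, 22.1, 140.7]
tcp_rot: [3.142, 0.0, -3.09]
contact_force: [-0.0, 0.8, -9.0]
grip_width: 9.6
finger_force: 30.0
```

```bash
bash now.sh t9 .073; python3 -c "
from h import *
o=bot.get_obs();print(o['tcp_rot'])
snap('side','s10')"
```

```text
23.35 [558.74  22.09 140.74] [ 0.1  -0.15  0.02] [-0.01  0.84 -9.  ] 9.598927340821296
[63.99, 99.9, 133.2, 164.54] [6, 5, 4, 3] ['1.884', '1.615', '1.323', '1.034']
(np.float64(0.20216739642357787), np.float64(0.8662370971863951), array([ 0.03928901, -0.09487761,  0.04027112,  0.01717248]))
[-3.14140618e+00  3.80788254e-05 -3.09106021e+00]
```

Emit:
carry_out:
  plan:
    - {"tx":0,"ty":0,"tz":-5,"rx":0,"ry":0,"rz":0.011}
    - {"tx":0,"ty":0,"tz":-10,"rx":0,"ry":0,"rz":0.011}
    - {"tx":0,"ty":0,"tz":-10,"rx":0,"ry":0,"rz":0}
    - {"tx":0,"ty":0,"tz":-10,"rx":0,"ry":0,"rz":0}
    - {"tx":0,"ty":0,"tz":-10,"rx":0,"ry":0,"rz":0}
    - {"tx":0,"ty":0,"tz":-10,"rx":0,"ry":0,"rz":0}
    - {"tx":0,"ty":0,"tz":-5,"rx":0,"ry":0,"rz":0}
    - {"tx":0,"ty":0,"tz":-2,"rx":0,"ry":0,"rz":0}
    - {"tx":0,"ty":0,"tz":0,"rx":0,"ry":0,"rz":0}
    - {"tx":0,"ty":0,"tz":0,"rx":0,"ry":0,"rz":0}

```text
time: 24.45
tool_pos: [559.1, 21.6, 79.1]
tcp_rot: [-3.142, 0.001, -3.069]
contact_force: [-0.2, 0.1, -8.8]
grip_width: 9.5
finger_force: 30.0
```

Emit:
carry_out:
  plan:
    - {"tx":0,"ty":0,"tz":-1.5,"rx":0,"ry":0,"rz":0}
    - {"tx":0,"ty":0,"tz":-1.5,"rx":0,"ry":0,"rz":0}
    - {"tx":0,"ty":0,"tz":-1.5,"rx":0,"ry":0,"rz":0}
    - {"tx":0,"ty":0,"tz":-1,"rx":0,"ry":0,"rz":0}
    - {"tx":0,"ty":0,"tz":0,"rx":0,"ry":0,"rz":0}
    - {"tx":0,"ty":0,"tz":0,"rx":0,"ry":0,"rz":0}

```text
time: 25.05
tool_pos: [558.7, 21.6, 73.2]
tcp_rot: [3.141, -0.0, -3.069]
contact_force: [0.4, 0.1, -9.1]
grip_width: 9.4
finger_force: 30.0
```

Emit:
carry_out:
  plan:
    - {"tx":0,"ty":0,"tz":-1,"rx":0,"ry":0,"rz":0}
    - {"tx":0,"ty":0,"tz":-1,"rx":0,"ry":0,"rz":0}
    - {"tx":0,"ty":0,"tz":-0.7,"rx":0,"ry":0,"rz":0}
    - {"tx":0,"ty":0,"tz":0,"rx":0,"ry":0,"rz":0}
    - {"tx":0,"ty":0,"tz":0,"rx":0,"ry":0,"rz":0}

```text
time: 25.55
tool_pos: [558.6, 21.7, 70.8]
tcp_rot: [3.141, 0.0, -3.069]
contact_force: [-2.6, 1.3, -3.8]
grip_width: 9.3
finger_force: 30.0
```

```bash
bash now.sh t10 .073
```

```text
25.55 [558.64  21.73  70.84] [0.32 0.24 0.01] [-2.64  1.32 -3.77] 9.320383567892605
[64.7, 99.97, 132.99, 164.03] [6, 5, 4, 3] ['0.053', '0.070', '0.077', '0.115']
(np.float64(0.15450936458511608), np.float64(-0.4232012369326185), array([ 0.04100291, -0.07189546, -0.03382459,  0.06774832]))
```

Touching down and level at about −0.4°. One millimetre more, then open and withdraw.

Emit:
carry_out:
  plan:
    - {"tx":0,"ty":0,"tz":-0.6,"rx":0,"ry":0,"rz":0}
    - {"tx":0,"ty":0,"tz":0,"rx":0,"ry":0,"rz":0}
    - {"tx":0,"ty":0,"tz":0,"rx":0,"ry":0,"rz":0}

```text
time: 25.9
tool_pos: [558.7, 21.7, 70.7]
tcp_rot: [3.141, 0.0, -3.069]
contact_force: [-4.5, 1.2, 3.2]
grip_width: 9.5
finger_force: 30.0
```

Emit:
carry_out:
  plan:
    - {"tx":0,"ty":0,"tz":0,"rx":0,"ry":0,"rz":0}
    - {"tx":0,"ty":0,"tz":0,"rx":0,"ry":0,"rz":0}
    - {"tx":0,"ty":0,"tz":0,"rx":0,"ry":0,"rz":0}
    - {"tx":0,"ty":0,"tz":0,"rx":0,"ry":0,"rz":0}
    - {"tx":0,"ty":0,"tz":0,"rx":0,"ry":0,"rz":0}
  gripper: 0.65

```text
time: 26.4
tool_pos: [559.0, 21.5, 70.0]
tcp_rot: [-3.142, 0.001, -3.069]
contact_force: [-0.2, 0.5, 0.7]
grip_width: 32.3
finger_force: 0.0
```

Emit:
carry_out:
  plan:
    - {"tx":0,"ty":0,"tz":10,"rx":0,"ry":0,"rz":0}
    - {"tx":0,"ty":0,"tz":25,"rx":0,"ry":0,"rz":0}
    - {"tx":0,"ty":0,"tz":40,"rx":0,"ry":0,"rz":0}
    - {"tx":10,"ty":0,"tz":45,"rx":0,"ry":0,"rz":0}
    - {"tx":30,"ty":0,"tz":30,"rx":0,"ry":0,"rz":0}
    - {"tx":30,"ty":0,"tz":0,"rx":0,"ry":0,"rz":0}
    - {"tx":0,"ty":0,"tz":0,"rx":0,"ry":0,"rz":0}
    - {"tx":0,"ty":0,"tz":0,"rx":0,"ry":0,"rz":0}
    - {"tx":0,"ty":0,"tz":0,"rx":0,"ry":0,"rz":0}

```text
time: 27.3
tool_pos: [627.6, 21.7, 219.5]
tcp_rot: [3.141, -0.002, -3.069]
contact_force: [-0.2, -0.1, 0.6]
grip_width: 32.0
finger_force: 0.0
```

```bash
python3 - <<'E'
from h import *
np.set_printoptions(precision=1,suppress=True)
o=bot.get_obs();print(o['time'],o['tool_pos'])
im,m=snap('wrist','w11')
mk=(im.max(2)<100).astype(np.uint8);mk[205:]=0
k,l,s,c=cv2.connectedComponentsWithStats(mk)
u=np.array([np.cos(.073),np.sin(.073)])
for i in range(1,k):
    if 40<s[i,4]<3000:
        d=ray(m,c[i],89)[:2]-[511,18];print(s[i],'tray-frame at z89',d@u,d@[-u[1],u[0]])
E
```

```text
27.3 [627.6  21.7 219.5]
[236   0  39  25 474] tray-frame at z89 -55.64220472287824 -0.9573359675595834
[300   0   4  64  79] tray-frame at z89 -36.668294814165996 44.30294671166632
[251  32  10  11  62] tray-frame at z89 -30.3583678922173 0.1847070055796624
[251  51  10  10  54] tray-frame at z89 -14.301485196852951 0.14449562258849766
[251  69  10   9  46] tray-frame at z89 1.707359855309053 0.08122285787768914
[293  69   9  11  41] tray-frame at z89 1.8596914997857548 41.61728279129563
[251  85  10  10  47] tray-frame at z89 17.412480590925842 0.2736163118198682
[238 133  31  35 281] tray-frame at z89 73.19440514611051 -2.176686941480448
[267 141   6  41 103] tray-frame at z89 87.37299541763014 15.270689013283858
```

The studs sit at height 89 mm on the tray's centre line, within 2 mm of the slot's position, so the carrier is upright in the tray.

```bash
python3 -c "
from h import *
print(bot.close_job())"
```

```text
the job is handed in; nothing more can be done
None
```

The job is handed in at about 27 s: the plate was left leaning against the wall inside the tub, and the carrier, lifted by stud +48, stands upright in the tray with a flask either side of the slot (peak measured tilt about 8°, during a trial lift).

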